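Feed an LED tray past a sprung gate into the test bay

TASK

Press the long orange treadle of the test station down with one fingertip so that its red gate swings up, and, while holding it down, push the white LED tray by its blue push plate with the other fingertip along the chute, under the raised gate, fully home against the black end stop, without the gate ever touching the tray. Then let go so that the gate closes behind the tray. Only push the tray: do not grip or lift it, and leave the other things on the bench where they are.

Things in the scene. Friction and masses are not known exactly. Their poses are not given: they have to be found in the camera images.
- station: Fixed grey test station, x = push direction along the chute, y = treadle side. Origin on the table, mid-chute, in the gate's plane. Plate 5 mm thick, x -245..130, y -50..120 mm. Chute between rails at |y| 31.5..37.5 mm, tops at 16 mm. Sensor block x 60..110, y 70..100, 55 mm tall; bearing posts at y 56, x -236 and 18, 41 mm tall; small post at x 0, y -47.5, 33 mm tall.
- stop (a point): Middle of the face of the black rubber end stop across the chute (station x 94 mm), 20 mm above the table. The stop is 75 mm wide, its top at 38 mm.
- gate (a joint): Angle of gate and treadle, one rigid piece, rad: 0 shut (sprung), 0.9 fully open (stop). Hinge along station x at y 56, z 30 mm. Red gate bar at x 0: 8 mm thick, reaches 68 mm over the chute; shut it lies level 26 to 44 mm above the table and blocks the tray body, which cannot push it open. From 0.60 it clears the tray; at 0.9 its tip is 92 mm high. Pressing the treadle down opens it.
- treadle (a point): Centre of the top face of the orange treadle plate, 36 mm out from the hinge; moves with it. 215 mm long (station x -228 to -13), 11 to 61 mm out from the hinge, 5 mm thick. It slopes up outwards at 0.65 rad minus the gate angle: shut, its outer edge is 69 mm above the table; fully open, its middle is 24 mm. Needs 2 to 4 N at mid-width, springs back; a fingertip can slide along it.
- tray: LED tray, loose, about 0.25 kg, in the chute, 5 mm above the table. x = push direction; origin on its underside at the rear face of the blue push plate (x 0..6 mm, 60 wide, 42 tall). Low tongue x 3..72, 40 wide, 9 tall: the shut gate passes over it. White body with six LED modules x 71..151, 60 wide, 35 tall. When home, the gate drops between body and push plate.
- push_plate (a point): Centre of the rear face of the blue push plate (the face to push), 26 mm above the table. Push in the direction of the tray's x axis, anywhere on that face.
- nose (a point): Middle of the tray's front face, 151 mm ahead of the push plate's rear face. Home, it meets the end stop, at station x 94 mm.
- lamp_a: Bystander: bare LED lamp base, round stepped aluminium heat sink 52 mm across with a 8 mm white pin on top, 38 mm tall, loose near the chute on its robot side. Origin at its underside or axis.
- lamp_b: Bystander: second LED lamp base, the same as lamp_a. Origin at its underside or axis.
- spool: Bystander: green solder spool standing upright, 54 mm across, 46 mm tall. Origin at its underside or axis.
- screwdriver: Bystander: orange-handled screwdriver lying on the table. Origin at its underside or axis.
- bottle: Bystander: clear plastic bottle with green cap, 60 mm across, 170 mm tall. Origin at its underside or axis.
- power_brick: Bystander: black power brick 150 x 85 x 48 mm. Origin at its underside or axis.
- jar: Bystander: small grey jar with blue cap, 44 mm across, 50 mm tall. Origin at its underside or axis.
Things that resemble listed ones, but are neither listed nor needed, are in the scene too. Leave any turquoise look-alike of the tray alone.

How it is judged (in metres and radians):
On the way, in this order (a step that is already met when the one before it is completed fails the run):
1. a fingertip holds the gate raised while the tray is still in front of it (value of joint gate above 0.57 rad and contact force between the fingers and gate above 0.3 N and x of nose in the frame of station below -0.004 m), for 0.1 s.
2. the tray is under the gate, which a fingertip holds raised clear of it, while the tray is pushed (value of joint gate above 0.57 rad and contact force between the fingers and gate above 0.3 N and x of nose in the frame of station between 0.02 and 0.07 m and contact force between the fingers and tray above 0.05 N), for 0.1 s.
3. the tray is home against the end stop, the gate still held raised (value of joint gate above 0.57 rad and contact force between the fingers and gate above 0.3 N and x of nose in the frame of station above 0.088 m), for 0.05 s.
At the end, for the whole second after the job is handed in: The tray lies flat in the chute with its nose within 7 mm of the end stop, at rest, and the gate has closed behind it (joint below 0.06 rad) (x of nose in the frame of station above 0.087 m and value of joint gate below 0.06 rad and linear speed of tray below 0.01 m/s and z of tray in the frame of station below 0.008 m and angle between tray's own z axis and vertical below 0.06 rad); the robot touches nothing.
It fails at once if the gate touches the tray (over 0.5 N) (contact force between gate and tray above 0.5 N).
It fails at once if the tray is lifted or tipped (over 10 mm or 0.15 rad) (z of tray in the frame of station above 0.015 m or angle between tray's own z axis and vertical above 0.15 rad).
It fails at once if a bystander is moved by more than 15 mm (distance of any of lamp_a, lamp_b, spool, screwdriver, bottle, power_brick, jar from where it was at the start of the episode above 0.015 m).
It also fails if it takes over 43 s, if anything falls off the work surface, if the arm or the gripper's body presses on something with over 40 N, if the wrist force passes 120 N, or if a joint passes its speed limit or range.

ROBOT

A 6-joint arm with a two-finger parallel gripper is mounted at the origin on the work surface. World frame = base frame: x ahead of the robot, y to its left, z up, the work surface at z = 0. Lengths are in mm, angles in rad, forces in N, time in s.
With the tool pointing down it reaches from about 400 to 825 mm from the base axis. Payload 7 kg.
Tool frame: the origin (TCP) lies midway between the tips of the shut fingers; the grasp point (between the pads) lies 19 mm behind it; z points along the fingers, y is the direction in which the jaws open and shut (so a half turn about z gives the same grasp; the last joint's range is limited). The gripper opens to 88 mm and grips with 3 to 60 N. Pads are 19 mm wide; open, the fingers measure 130 mm over their backs; the gripper's body (78 mm by 193 mm) begins 47 mm behind the grasp point.
Start: joints at [1.624, 0.359, 0.012, 0, -1.224, -0.288], TCP at [157.048, 656.453, 226.561] pointing down, gripper open.
Joint ranges: [-3.07, 3.07], [-1.43, 2.12], [-1.02, 1.25], [-3.03, 1.67], [-3.05, -0], [-3.03, 3.03]. Speed limits (rad/s): [2.39, 2.39, 3.01, 3.14, 3.14, 3.14].

INTERFACE

Orientations are given as a unit quaternion [x, y, z, w].
In Python, from cell import monitor, imaging, job gives the robot as it stands.
- The arm moves only by the shell command python3 -m handwheel 'ROWS' [FORCE]. ROWS is JSON, a list of rows, each an object with "fingers": the opening, from 0 (shut) to 1 (fully open); "offset": the shift along the tool's x, y, z in cm, a list of three; "yaw": the turn about the tool's z in rad. In form: [{"fingers": fingers, "offset": [dx, dy, dz], "yaw": yaw}, ...]. A call has 1 to 20 rows; each row shifts and turns the commanded pose from where the row before left it, along the tool's axes as they then stand; what a row does not reach is not made up. A row lasts 1/8 s, in which the tool goes at most 62.5 mm and 10.7 degrees, less where a joint would pass 70% of its speed; a pose out of reach is approached as far as the arm can. A call is refused whole if a number of a shift passes 6.25 or a number of a turn 0.188, either way. A call with a gripper value outside its range is refused whole. The fingers move at their own pace and stop on an object; FORCE is the grip in N (left out, the last holds). Time passes only in rows, so rows that do not move let the fingers close. It gives the time, the measured TCP pose, the force and the opening at its end, in the units of the state.
- monitor.sense(): the state, without advancing time (a new reading comes with each control period).
- imaging.grab_frame(name): name is "side" or "top"; returns a dict with "frame" (420x560x3 uint8, red, green, blue), "depth" (420x560 float32, mm along the optical axis (not along the pixel's ray), 0 where there is no reading), "mtx" (3x3 intrinsics, pixels), "R" (3x3) and "t" (3): a world point X has camera coordinates R X + t. Camera axes: x right, y down, z forward; pixel columns grow to the right and rows downward; lengths in mm; the calibration is good to about 2 mm. A picture is of the moment at which its call begins.
- job.sign_off(): hands the job in, once; it reports no verdict.
Trained networks look in the newest picture that a camera, given by its name, has taken for a name from the list of things; names that differ only in an ending like _2 or _b are one class to them, and where a whole thing is asked for, a point or a joint stands for the part that bears it (a point fixed in the world has none). Each returns a list of dicts, best first, with "p" (0 to 1); they miss things now and then, are a little off and sometimes report something else, mostly with a low value. They report only what shows in the picture. A call takes as long as a camera call. They do not tell look-alikes from the thing itself.
- imaging.look_for(camera, target): "at" ([column, row] in pixels, amid what is visible of it).
- imaging.landmark_of(camera, target): "at" ([column, row] in pixels: a listed point, or the origin of a listed thing).
The state is a dict: "clock": time; "q": joint angles; "qd": joint speeds; "effort": joint torques, N m; "tcp_pos": TCP position; "orientation": TCP orientation; "contact_force": force on the tool from outside, world axes, zero at the start; "torque": the same for the moment, N m; "finger_gap": opening from 0.0 (shut) to 1.0 (fully open).
Only numpy, scipy, OpenCV 4.12 (cv2) and the standard library are available. Lean on these libraries where they do the work, as an engineer would, in place of code of your own. Each camera call takes 0.05 s, during which the arm holds its last target.

## Working session

There is one attempt and no reset: what is moved stays moved. The work goes in short steps, Python scripts to look and compute and a shell command to move; the robot and the scene stay as the last step left them, time stands still between calls to the robot, and variables do not carry over. Pictures are saved under pics/ and viewed, and the job is handed in when it is done.

```bash
ls; mkdir -p pics; python3 - <<'E'
from cell import monitor, imaging, job
import cv2,json
print(monitor.sense())
for c in ("side","top"):
    f=imaging.grab_frame(c)
    cv2.imwrite(f"pics/{c}0.png",f["frame"][:,:,::-1])
    print(c,f["mtx"].tolist(),f["R"].tolist(),f["t"].tolist())
    for n in ["station","stop","treadle","gate","tray","push_plate","nose","lamp_a","spool","screwdriver","bottle","power_brick","jar"]:
        print(n,[(d["p"],d["at"]) for d in imaging.landmark_of(c,n)][:4])
E
```

```text
pics
{'clock': 0.0, 'q': array([ 1.62409527e+00,  3.59403807e-01,  1.10661186e-02, -3.46225918e-04,
       -1.22409162e+00, -2.88117913e-01]), 'qd': array([-0.00060126,  0.00157938,  0.00152223,  0.00163793, -0.00102949,
       -0.00248699]), 'effort': array([ 1.87737322e-03, -5.82724893e+01,  2.93054867e+01,  6.99725121e+00,
        6.98770760e-03, -1.58933394e-04]), 'tcp_pos': array([156.95209022, 656.00228955, 225.61560663]), 'orientation': array([ 9.93108169e-01, -1.17198431e-01, -2.16924537e-05,  8.32273654e-04]), 'contact_force': array([-0.36092788,  0.1112013 ,  0.34537804]), 'torque': array([-0.02968027, -0.00822753,  0.0274303 ]), 'finger_gap': 1.0040214076363498}
side [[381.47176351632396, 0.0, 277.31825997041614], [0.0, 381.47176351632396, 202.66565641373015], [0.0, 0.0, 1.0]] [[0.6904076378257429, -0.7231641629568089, -0.019258427943528316], [-0.5302663077858392, -0.48777989107503966, -0.6934611890293475], [0.49209240642287067, 0.48898299692095715, -0.72023655299016]] [-287.07731165132793, 244.0025411853042, 1123.296184448696]
station [(0.63, [323.8, 222.3]), (0.44, [347.7, 228.3])]
stop [(0.95, [344.8, 226.5])]
treadle [(0.97, [306.0, 182.3]), (0.61, [322.7, 219.1]), (0.35, [398.7, 295.0])]Traceback (most recent call last):
  File "<stdin>", line 9, in <module>
ValueError: it knows: bottle, jar, lamp, nose, power_brick, push_plate, screwdriver, spool, station, stop, tray, treadle
```

```bash
python3 - <<'E'
from cell import monitor, imaging, job
import cv2,json
for c in ("side","top"):
    f=imaging.grab_frame(c)
    cv2.imwrite(f"pics/{c}0.png",f["frame"][:,:,::-1])
    print(c,f["mtx"].tolist(),f["R"].round(4).tolist(),f["t"].tolist())
    for n in ["station","stop","treadle","tray","push_plate","nose","lamp","spool","screwdriver","bottle","power_brick","jar"]:
        print(n,[(d["p"],d["at"]) for d in imaging.landmark_of(c,n)][:4])
E
```

```text
side [[381.47176351632396, 0.0, 277.31825997041614], [0.0, 381.47176351632396, 202.66565641373015], [0.0, 0.0, 1.0]] [[0.6904, -0.7232, -0.0193], [-0.5303, -0.4878, -0.6935], [0.4921, 0.489, -0.7202]] [-287.07731165132793, 244.0025411853042, 1123.296184448696]
station [(0.67, [325.6, 220.2])]
stop [(0.59, [347.0, 227.8])]
treadle [(0.76, [307.0, 181.7])]
tray [(0.94, [167.0, 208.9]), (0.76, [335.2, 286.2])]
push_plate [(0.69, [337.7, 283.6]), (0.61, [275.2, 195.7]), (0.56, [163.0, 205.4]), (0.32, [237.7, 132.4])]
nose [(0.92, [175.3, 180.3]), (0.79, [314.6, 211.0]), (0.73, [421.4, 236.4])]
lamp [(0.68, [324.9, 249.8]), (0.58, [286.4, 228.1])]
spool [(0.6, [245.0, 151.1])]
screwdriver [(0.56, [208.5, 170.7])]
bottle [(0.75, [236.5, 132.5])]
power_brick [(0.96, [395.5, 296.7])]
jar [(0.72, [421.6, 239.2])]
top [[537.2697914496753, 0.0, 272.60007273413464], [0.0, 537.2697914496753, 198.6147259085938], [0.0, 0.0, 1.0]] [[0.0422, -0.9991, 0.0009], [-0.979, -0.0416, -0.1997], [0.1995, 0.0076, -0.9799]] [-15.943212105487596, 398.7179325320838, 1510.895618310214]
station [(0.62, [326.5, 180.1])]
stop []
treadle [(0.83, [277.7, 149.6])]
tray [(0.9, [262.3, 180.3]), (0.85, [173.5, 284.1]), (0.8, [382.1, 235.1])]
push_plate [(0.88, [263.0, 184.4]), (0.65, [389.6, 231.4]), (0.59, [171.4, 285.0]), (0.39, [261.5, 178.9])]
nose [(0.89, [391.4, 284.4]), (0.8, [141.3, 239.6]), (0.71, [312.9, 175.1])]
lamp [(0.61, [300.8, 212.7]), (0.61, [348.5, 209.4])]
spool [(0.87, [164.7, 142.0]), (0.24, [353.6, 171.3])]
screwdriver [(0.68, [156.6, 197.6])]
bottle []
power_brick [(0.74, [439.5, 209.1])]
jar [(0.55, [165.2, 143.9]), (0.5, [416.6, 130.1])]
```

View pics/side0.png

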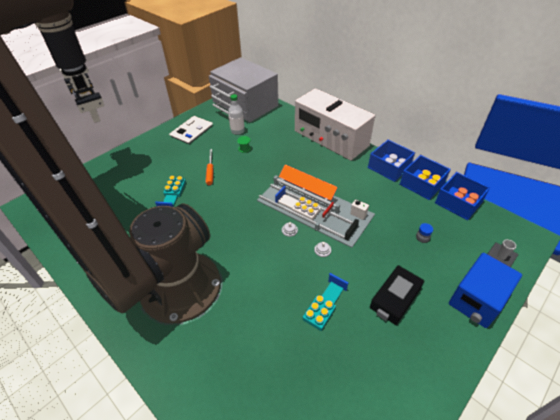

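View pics/top0.png

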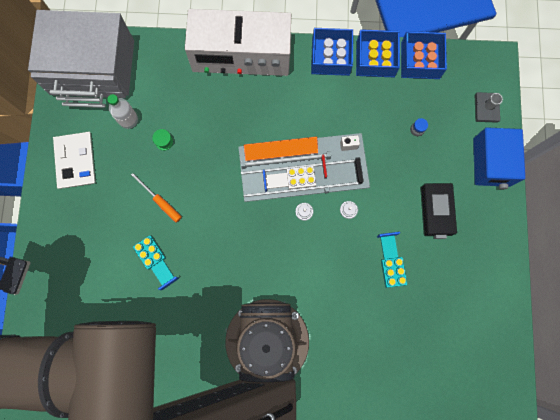

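Candidates for the tray in the top view: the white tray in the chute (263,180)-(300,177), a turquoise look-alike at (153,260), and another at (393,260). The description points to the white one. I'll check it in a close crop.

```bash
python3 - <<'E'
from cell import monitor, imaging, job
import cv2,json
f=imaging.grab_frame("top")["frame"][:,:,::-1]
cv2.imwrite("pics/topcrop.png",cv2.resize(f[125:225,230:380],None,fx=5,fy=5,interpolation=cv2.INTER_CUBIC))
f=imaging.grab_frame("side")["frame"][:,:,::-1]
cv2.imwrite("pics/sidecrop.png",cv2.resize(f[155:260,250:385],None,fx=5.5,fy=5.5,interpolation=cv2.INTER_CUBIC))
E
```

```text
(no output)
```

View pics/topcrop.png

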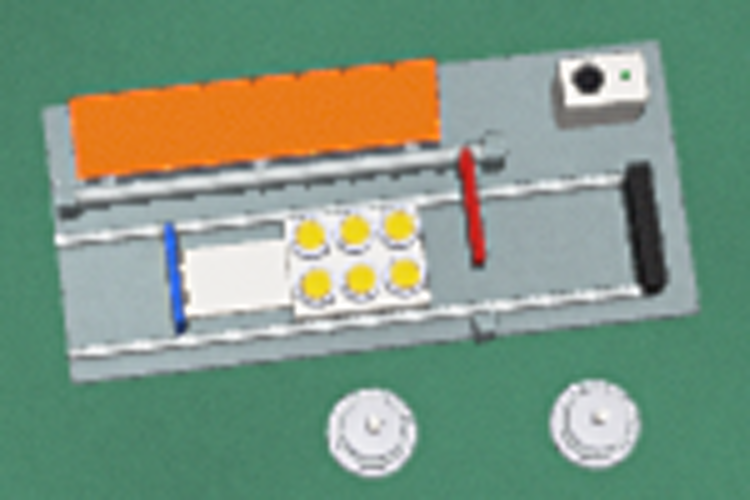

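View pics/sidecrop.png

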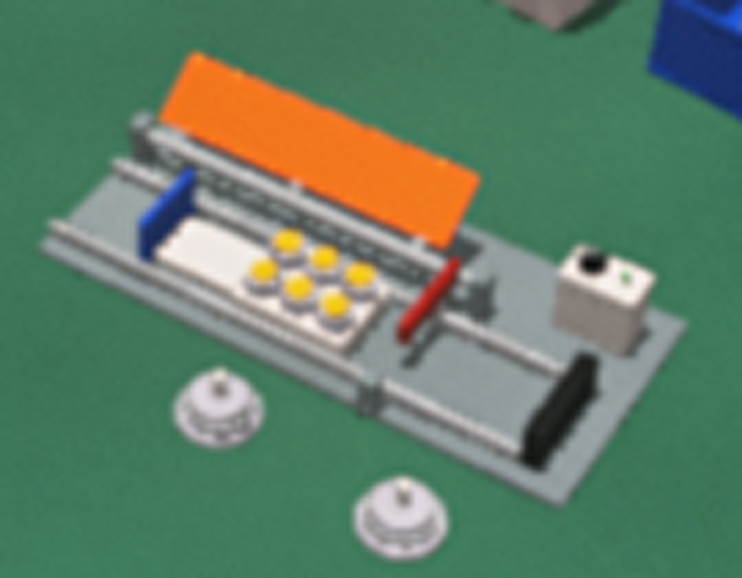

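The crops confirm it: the white tray sits between the rails, with its blue plate at top pixel ≈(265,181) and the red gate at ≈(324,166). The orange treadle is above them at (281,149), and the two lamps are on the near side. Next I'll fit the station pose.

```bash
cat > h.py <<'E'
import numpy as np
from scipy.optimize import least_squares
from cell import monitor, imaging
def proj(f,X):
    c=np.asarray(X)@f["R"].T+f["t"]; p=c@f["mtx"].T
    return p[:,:2]/p[:,2:]
def w(p,X):
    X=np.atleast_2d(np.asarray(X,float)); c,s=np.cos(p[2]),np.sin(p[2])
    return np.c_[p[0]+c*X[:,0]-s*X[:,1],p[1]+s*X[:,0]+c*X[:,1],X[:,2]]
E
python3 - <<'E'
from h import *
ft=imaging.grab_frame("top"); fs=imaging.grab_frame("side")
c,s=np.cos(.65),np.sin(.65)
def tr(x,d): return [x,56+d*c-2.5*s,30+d*s+2.5*c]
T=[([-245,120,5],(45,106)),([130,120,5],(658,42)),([130,-50,5],(698,312)),([-245,-50,5],(72,381)),
 (tr(-228,61),(70,98)),(tr(-13,61),(436,60)),(tr(-228,11),(78,178)),(tr(-13,11),(440,143))]
S=[([130,120,5],(686,322)),([130,-50,5],(562,503)),([-245,-50,5],(40,247)),(tr(-228,61),(197,52)),(tr(-13,61),(480,180)),(tr(-13,11),(448,247))]
tX=np.array([a for a,_ in T]);tp=(np.array([b for _,b in T])+.5)/5-.5+[230,125]
sX=np.array([a for a,_ in S]);sp=(np.array([b for _,b in S])+.5)/5.5-.5+[250,155]
fun=lambda p:np.r_[(proj(ft,w(p,tX))-tp).ravel(),(proj(fs,w(p,sX))-sp).ravel()]
r=least_squares(fun,[600,-100,-1.5]); print(r.x,r.fun.round(2))
for k,(f,X,q) in {"t":(ft,tX,tp),"s":(fs,sX,sp)}.items():
    print(k,least_squares(lambda p:(proj(f,w(p,X))-q).ravel(),r.x).x)
p=r.x
# tray: push plate top rear edge (z47) & ends
a=(np.array([(166,226),(177,331)])+.5)/5-.5+[230,125]   # rear-top edge in top crop
for k in range(2):
    q=least_squares(lambda v:(proj(ft,w(p,[v[0],v[1],47]))[0]-a[k]),[-150,0]).x; print("plate rear top",q)
b=(np.array([(424,205),(433,303)])+.5)/5-.5+[230,125]
for k in range(2):
    q=least_squares(lambda v:(proj(ft,w(p,[v[0],v[1],40]))[0]-b[k]),[-50,0]).x; print("nose top",q)
for n in [(373,425),(598,418)]:
    g=(np.array(n)+.5)/5-.5+[230,125]
    print("lamp", least_squares(lambda v:(proj(ft,w(p,[v[0],v[1],38]))[0]-g),[-50,-80]).x)
E
```

```text
[ 483.61427153 -149.4891787    -1.41710561] [-0.16 -0.17  0.4  -0.55  0.65 -0.17  0.12 -0.21 -0.09 -0.15  0.44 -0.44
  0.21 -0.12  0.52 -0.95 -0.07  0.48 -0.64  0.7  -0.56 -0.   -1.1   0.07
 -0.4  -0.54 -1.05  0.41]
t [ 482.31034543 -148.64525584   -1.41945234]
s [ 485.939048   -150.41708803   -1.41658489]
plate rear top [-180.57571752   26.15877097]
plate rear top [-180.99278852  -36.64482771]
nose top [-29.1770615   23.83884962]
nose top [-31.42991456 -35.0673869 ]
lamp [ -74.72770615 -102.28469806]
lamp [  54.63252753 -112.61267082]
```

```bash
python3 - <<'E'
from h import *
import cv2
p=[483.6,-149.5,-1.417]
c,s=np.cos(.65),np.sin(.65)
tr=lambda x,d:[x,56+d*c-2.5*s,30+d*s+2.5*c]
L=[[[-245,120,5],[130,120,5],[130,-50,5],[-245,-50,5],[-245,120,5]],
[[-245,37.5,16],[90,37.5,16]],[[-245,-37.5,16],[90,-37.5,16]],[tr(-228,61),tr(-13,61),tr(-13,11),tr(-228,11),tr(-228,61)],
[[94,37.5,38],[94,-37.5,38]],[[-181,30,47],[-181,-30,47]],[[-30,30,40],[-30,-30,40]],[[-30,30,40],[-110,30,40]],[[60,70,55],[110,70,55],[110,100,55],[60,100,55],[60,70,55]]]
for n,o,(h,wd),k in (("top",(230,125),(100,150),5),("side",(250,155),(105,135),5.5)):
    f=imaging.grab_frame(n); im=cv2.resize(np.ascontiguousarray(f["frame"][o[1]:o[1]+h,o[0]:o[0]+wd,::-1]),None,fx=k,fy=k,interpolation=cv2.INTER_CUBIC)
    for l in L:
        q=(proj(f,w(p,l))-o+.5)*k-.5
        cv2.polylines(im,[q.round().astype(int)],False,(255,0,255),1)
    cv2.imwrite(f"pics/{n}ov.png",im)
    # depth check
    for nm,X in (("stop top",[98,0,38]),("treadle",tr(-120,36)),("plate",[30,0,5]),("table",[0,-150,0])):
        u=proj(f,w(p,X))[0].round().astype(int); d=f["depth"][u[1],u[0]]
        Xc=d*np.linalg.inv(f["mtx"])@[u[0],u[1],1]; print(n,nm,(f["R"].T@(Xc-f["t"])).round(1),w(p,X).round(1))
E
```

```text
top stop top [ 498.7 -247.8   37.3] [[ 498.6 -246.3   38. ]]
top treadle [548.3 -17.3  52.5] [[547.4 -18.2  53.8]]
top plate [ 488.6 -178.5    5.8] [[ 488.2 -179.1    5. ]]
top table [ 334.6 -172.7    5.9] [[ 335.4 -172.5    0. ]]
side stop top [ 495.6 -249.6   41.3] [[ 498.6 -246.3   38. ]]
side treadle [546.9 -20.6  58. ] [[547.4 -18.2  53.8]]
side plate [ 487.9 -178.7    6.7] [[ 488.2 -179.1    5. ]]
side table [ 333.9 -172.7    3.2] [[ 335.4 -172.5    0. ]]
```

View pics/topov.png

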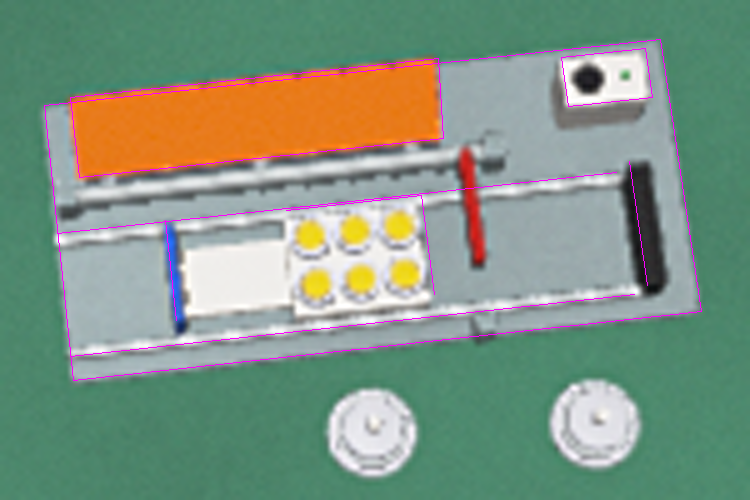

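View pics/sideov.png

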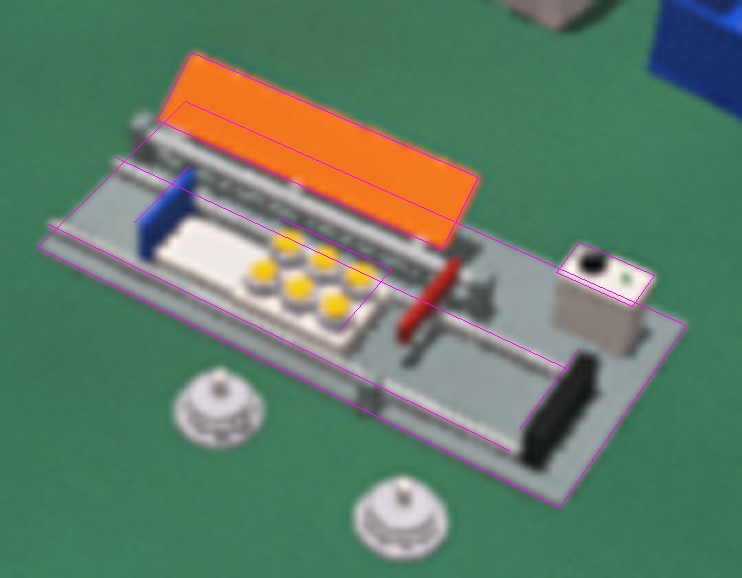

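```bash
python3 -m handwheel '[{"fingers":0.81,"offset":[1.6,1.8,0],"yaw":0},{"fingers":0.81,"offset":[3.3,3.5,0],"yaw":0},{"fingers":0.81,"offset":[3.3,3.5,0],"yaw":0},{"fingers":0.81,"offset":[3.3,3.5,0],"yaw":0},{"fingers":0.81,"offset":[3.3,3.5,0],"yaw":0},{"fingers":0.81,"offset":[3.3,3.5,0],"yaw":0},{"fingers":0.81,"offset":[3.3,3.5,0],"yaw":0},{"fingers":0.81,"offset":[3.3,3.5,0],"yaw":0},{"fingers":0.81,"offset":[3.3,3.5,0],"yaw":0},{"fingers":0.81,"offset":[3.3,3.5,0],"yaw":0},{"fingers":0.81,"offset":[3.3,3.5,0],"yaw":0},{"fingers":0.81,"offset":[3.3,3.5,0],"yaw":0},{"fingers":0.81,"offset":[3.3,3.5,0],"yaw":0},{"fingers":0.81,"offset":[3.3,3.5,0],"yaw":0},{"fingers":0.81,"offset":[1.7,1.7,0],"yaw":0},{"fingers":0.81,"offset":[0,0,0],"yaw":0}]' 20
```

```text
clock: 3.8
tcp_pos: [492.9, 71.0, 226.4]
orientation: [0.993, -0.119, -0.0, 0.0]
contact_force: [-0.4, -0.3, 0.1]
finger_gap: 0.808
```

Now I'll yaw by +1.18 about tool z, which lines tool x up with the push direction.

```bash
python3 -m handwheel '[{"fingers":0.81,"offset":[0,0,0],"yaw":0.1},{"fingers":0.81,"offset":[0,0,0],"yaw":0.16},{"fingers":0.81,"offset":[0,0,0],"yaw":0.16},{"fingers":0.81,"offset":[0,0,0],"yaw":0.16},{"fingers":0.81,"offset":[0,0,0],"yaw":0.16},{"fingers":0.81,"offset":[0,0,0],"yaw":0.16},{"fingers":0.81,"offset":[0,0,0],"yaw":0.16},{"fingers":0.81,"offset":[0,0,0],"yaw":0.12},{"fingers":0.81,"offset":[0,0,0],"yaw":0},{"fingers":0.81,"offset":[0,0,0],"yaw":0}]'
cat > st.py <<'E'
from h import *
from scipy.spatial.transform import Rotation as Ro
P=[482.5,-149.5,-1.417]
def st():
    s=monitor.sense(); c,sn=np.cos(P[2]),np.sin(P[2]); d=s["tcp_pos"]-[P[0],P[1],0]
    m=Ro.from_quat(s["orientation"]).as_matrix()
    print("t",round(s["clock"],2),"station",(np.array([[c,sn,0],[-sn,c,0],[0,0,1]])@d).round(1),"yawerr(world)",round(np.arctan2(m[1,0],m[0,0])-P[2],4),"tilt",m[:2,2].round(4),"F st",(np.array([[c,sn,0],[-sn,c,0],[0,0,1]])@s["contact_force"]).round(2),"gap",round(s["finger_gap"],3),"q",s["q"].round(2))
if __name__=="__main__": st()
E
python3 st.py
```

```text
clock: 5.05
tcp_pos: [492.2, 72.8, 226.7]
orientation: [0.761, -0.649, 0.0, -0.0]
contact_force: [0.5, 0.5, -0.2]
finger_gap: 0.812
t 5.05 station [-218.2   43.7  226.7] yawerr(world) 0.0054 tilt [0.0002 0.0002] F st [-0.38  0.54 -0.23] gap 0.812 q [ 0.54  0.06 -0.37 -0.   -1.14 -0.38]
```

```bash
python3 -m handwheel '[{"fingers":0.81,"offset":[0.5,-0.2,2],"yaw":0},{"fingers":0.81,"offset":[0.5,-0.3,4],"yaw":0},{"fingers":0.81,"offset":[0.5,0,4],"yaw":0},{"fingers":0.81,"offset":[0,0,2.7],"yaw":0},{"fingers":0.81,"offset":[0,0,0],"yaw":0},{"fingers":0.81,"offset":[0,0,0],"yaw":0}]'
python3 st.py
cat > pic.py <<'E'
import sys,cv2
from h import *
for n,o,(h,wd),k in (("top",(215,105),(120,170),4.5),("side",(235,115),(145,150),4)):
    f=imaging.grab_frame(n); im=cv2.resize(np.ascontiguousarray(f["frame"][o[1]:o[1]+h,o[0]:o[0]+wd,::-1]),None,fx=k,fy=k,interpolation=cv2.INTER_CUBIC)
    cv2.imwrite(f"pics/{n}_{sys.argv[1]}.png",im)
E
python3 pic.py a
```

```text
clock: 5.8
tcp_pos: [500.4, 58.7, 100.7]
orientation: [0.76, -0.649, 0.0, -0.001]
contact_force: [0.4, 0.3, 0.7]
finger_gap: 0.807
t 5.8 station [-203.    49.6  100.7] yawerr(world) 0.0035 tilt [0.0013 0.0003] F st [-0.2   0.46  0.71] gap 0.807 q [ 0.51  0.2  -0.53  0.   -0.84 -0.35]
```

View pics/side_a.png

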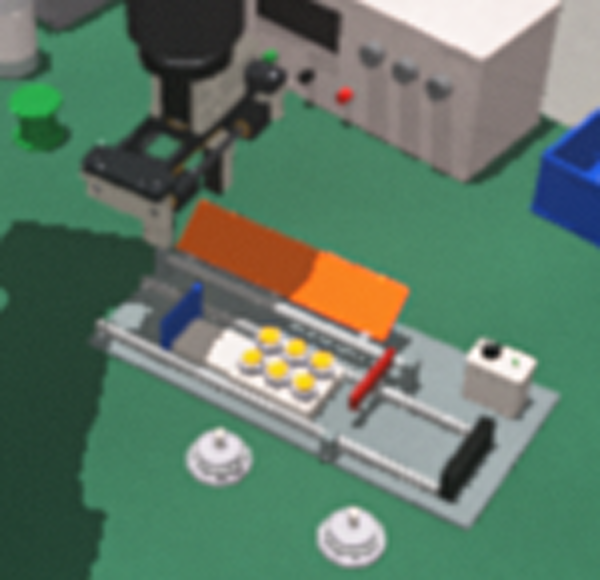

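View pics/top_a.png

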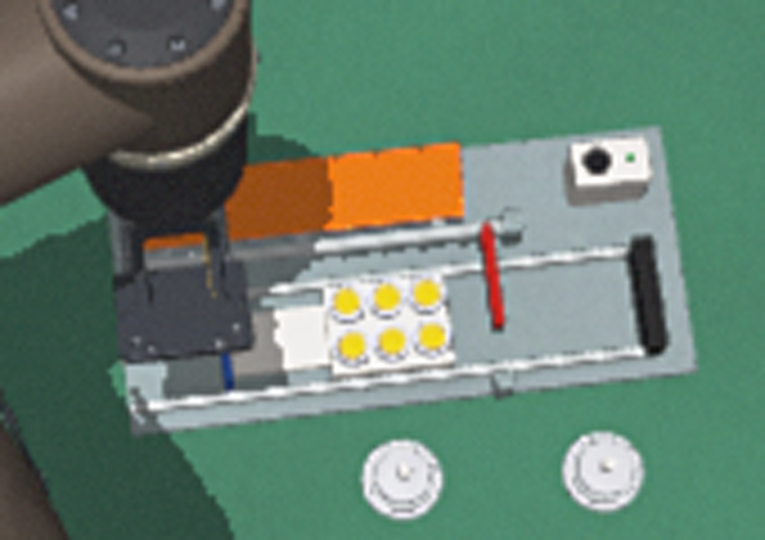

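The side crop shows the near fingertip at about (158,243), above the chute behind the blue plate. The far one is at (218,190), over the treadle. I'll compare both against my model before descending.

```bash
python3 - <<'E'
from h import *
f=imaging.grab_frame("side"); P=[482.5,-149.5,-1.417]
for y in (-7,3,14,85,95,106):
    for x in (-212,-193):
        print(y,x,((proj(f,w(P,[x,y,100.7]))-[235,115]+.5)*4).round(0))
E
```

```text
-7 -212 [[141. 247.]]
-7 -193 [[159. 256.]]
3 -212 [[148. 241.]]
3 -193 [[166. 249.]]
14 -212 [[155. 234.]]
14 -193 [[173. 242.]]
85 -212 [[202. 189.]]
85 -193 [[220. 197.]]
95 -212 [[208. 183.]]
95 -193 [[226. 191.]]
106 -212 [[215. 176.]]
106 -193 [[233. 184.]]
```

```bash
python3 -m handwheel '[{"fingers":0.81,"offset":[0,0,1.5],"yaw":0},{"fingers":0.81,"offset":[0,0,1.5],"yaw":0},{"fingers":0.81,"offset":[0,0,1],"yaw":0},{"fingers":0.81,"offset":[0,0,1],"yaw":0},{"fingers":0.81,"offset":[0,0,0],"yaw":0}]'; python3 st.py;  python3 -m handwheel '[{"fingers":0.81,"offset":[0,0,1],"yaw":0},{"fingers":0.81,"offset":[0,0,0.8],"yaw":0},{"fingers":0.81,"offset":[0,0,0.5],"yaw":0},{"fingers":0.81,"offset":[0,0,0],"yaw":0},{"fingers":0.81,"offset":[0,0,0],"yaw":0}]'; python3 st.py; python3 pic.py b
```

```text
clock: 6.58
tcp_pos: [499.2, 58.2, 48.7]
orientation: [0.76, -0.65, -0.0, 0.001]
contact_force: [-1.1, 0.1, 1.0]
finger_gap: 0.811
t 6.58 station [-202.7   48.3   48.7] yawerr(world) 0.0022 tilt [-0.0015 -0.0008] F st [-0.25 -1.02  0.98] gap 0.811 q [ 0.51  0.27 -0.59 -0.   -0.71 -0.35]
clock: 7.2
tcp_pos: [500.5, 58.8, 27.0]
orientation: [0.76, -0.65, 0.0, -0.001]
contact_force: [3.9, 0.5, 4.5]
finger_gap: 0.812
t 7.2 station [-203.1   49.7   27. ] yawerr(world) 0.0026 tilt [0.0015 0.0006] F st [0.1  3.96 4.5 ] gap 0.812 q [ 0.51  0.31 -0.61  0.   -0.66 -0.35]
```

View pics/side_b.png

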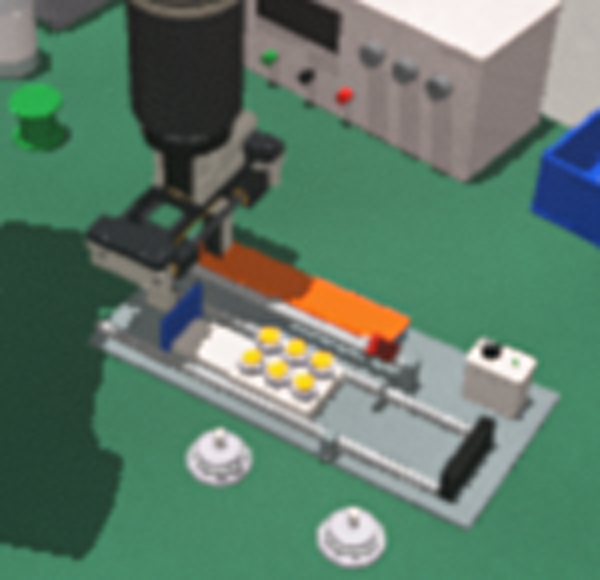

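View pics/top_b.png

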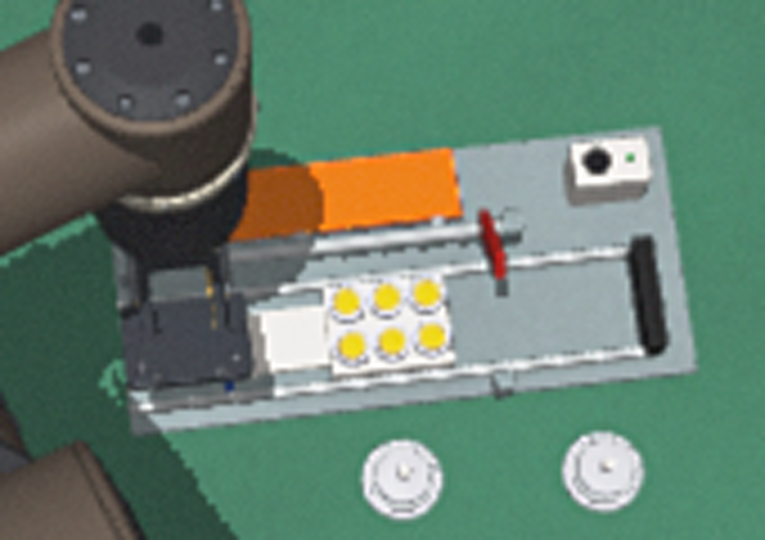

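```bash
python3 - <<'E'
from h import *
P=[482.5,-149.5,-1.417]
f=imaging.grab_frame("side");g=imaging.grab_frame("top")
for a in (.5,.6,.7,.8,.9):
    o=[]
    for l,h in((-68,14),(-68,-4)):
        X=[0,56+l*np.cos(a)+h*np.sin(a),30-l*np.sin(a)+h*np.cos(a)]
        o+=[((proj(f,w(P,X))-[235,115]+.5)*4)[0].round(0),((proj(g,w(P,X))-[215,105]+.5)*4.5)[0].round(0)]
    print(a,*o)
E
```

```text
0.5 [362. 362.] [504. 289.] [355. 381.] [503. 308.]
0.6 [365. 354.] [503. 280.] [358. 374.] [503. 301.]
0.7 [369. 346.] [503. 270.] [361. 366.] [503. 293.]
0.8 [373. 338.] [502. 260.] [364. 359.] [503. 284.]
0.9 [377. 331.] [502. 249.] [367. 351.] [503. 275.]
```

Gate is at about 0.8-0.85 rad in both views, and nothing else has moved. Next I'll start the push and watch the forces.

```bash
python3 -m handwheel '[{"fingers":0.81,"offset":[0.3,0,0],"yaw":0},{"fingers":0.81,"offset":[0.4,0,0],"yaw":0},{"fingers":0.81,"offset":[0.4,0,0],"yaw":0},{"fingers":0.81,"offset":[0.4,0,0],"yaw":0},{"fingers":0.81,"offset":[0.4,0,0],"yaw":0},{"fingers":0.81,"offset":[0.4,0,0],"yaw":0},{"fingers":0.81,"offset":[0.4,0,0],"yaw":0},{"fingers":0.81,"offset":[0.3,0,0],"yaw":0}]'; python3 st.py; python3 pic.py c
```

```text
clock: 8.4
tcp_pos: [504.3, 28.5, 26.5]
orientation: [0.76, -0.65, -0.0, 0.0]
contact_force: [1.2, 4.0, 4.0]
finger_gap: 0.81
t 8.4 station [-172.5   48.8   26.5] yawerr(world) 0.002 tilt [-0.0001 -0.    ] F st [-3.74  1.8   3.96] gap 0.81 q [ 0.45  0.31 -0.6  -0.   -0.66 -0.29]
```

View pics/side_c.png

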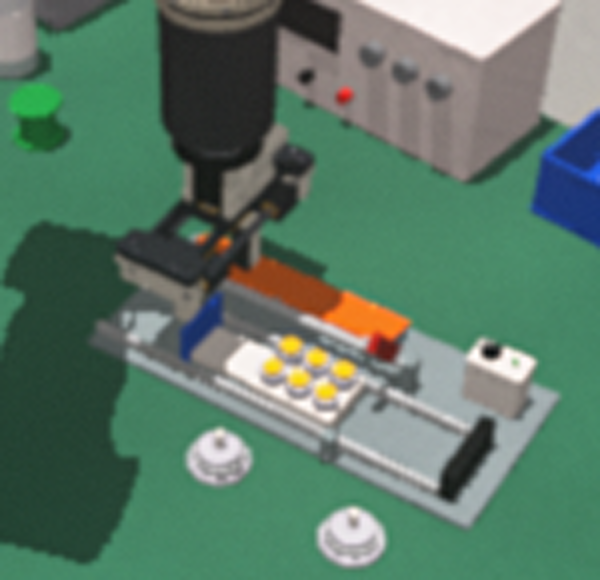

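View pics/top_c.png

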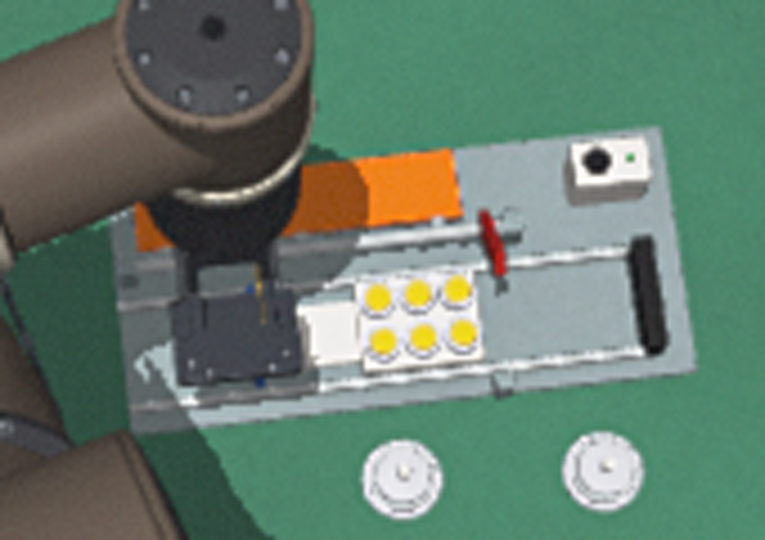

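The tray has moved straight ahead by about 18 mm, the gate is still up and clear of it, and Fx is about -3.7 N. I'll keep pushing.

```bash
python3 -m handwheel '[{"fingers":0.81,"offset":[0.4,0,0],"yaw":0},{"fingers":0.81,"offset":[0.5,0,0],"yaw":0},{"fingers":0.81,"offset":[0.5,0,0],"yaw":0},{"fingers":0.81,"offset":[0.5,0,0],"yaw":0},{"fingers":0.81,"offset":[0.5,0,0],"yaw":0},{"fingers":0.81,"offset":[0.5,0,0],"yaw":0},{"fingers":0.81,"offset":[0.5,0,0],"yaw":0},{"fingers":0.81,"offset":[0.5,0,0],"yaw":0},{"fingers":0.81,"offset":[0.5,0,0],"yaw":0},{"fingers":0.81,"offset":[0.4,0,0],"yaw":0}]'; python3 st.py; python3 pic.py d
```

```text
clock: 9.75
tcp_pos: [511.8, -19.0, 26.6]
orientation: [0.76, -0.65, -0.0, -0.0]
contact_force: [0.2, 5.5, 5.6]
finger_gap: 0.81
t 9.75 station [-124.4   48.9   26.6] yawerr(world) 0.002 tilt [-0.  0.] F st [-5.37  1.06  5.57] gap 0.81 q [ 0.35  0.32 -0.59 -0.   -0.66 -0.19]
```

View pics/side_d.png

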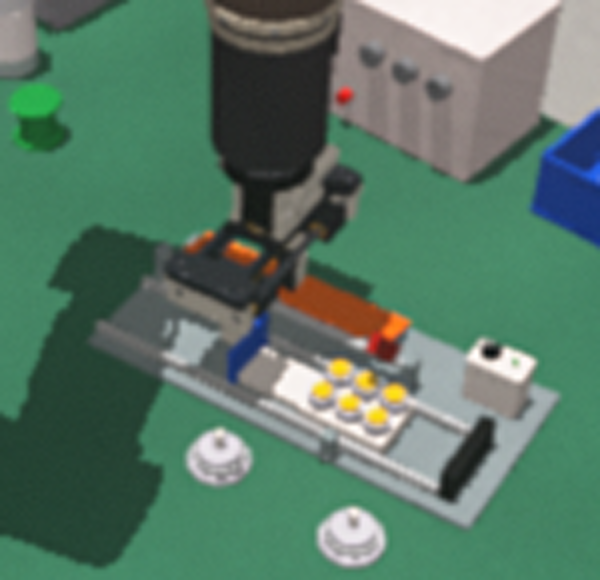

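View pics/top_d.png

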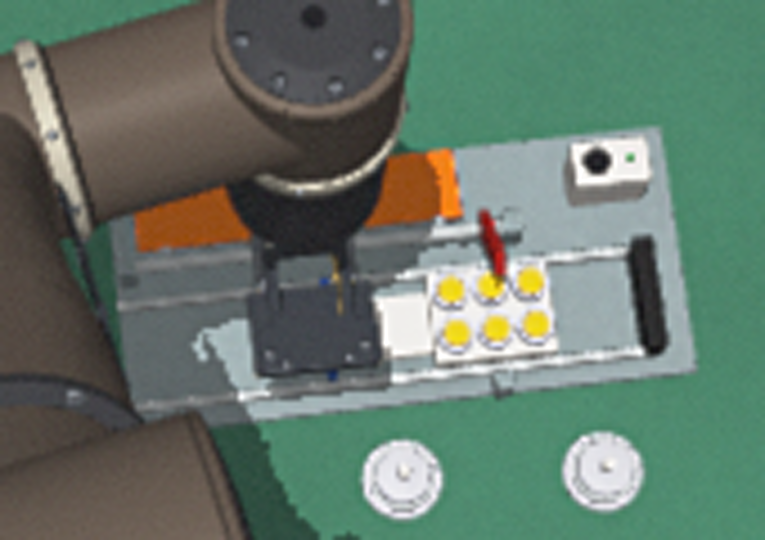

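The tray is under the gate at nose x≈36 and clear of it, still tracking straight. About 58 mm remain.

```bash
python3 -m handwheel '[{"fingers":0.81,"offset":[0.4,0,0],"yaw":0},{"fingers":0.81,"offset":[0.5,0,0],"yaw":0},{"fingers":0.81,"offset":[0.5,0,0],"yaw":0},{"fingers":0.81,"offset":[0.5,0,0],"yaw":0},{"fingers":0.81,"offset":[0.5,0,0],"yaw":0},{"fingers":0.81,"offset":[0.5,0,0],"yaw":0},{"fingers":0.81,"offset":[0.5,0,0],"yaw":0},{"fingers":0.81,"offset":[0.5,0,0],"yaw":0},{"fingers":0.81,"offset":[0.5,0,0],"yaw":0},{"fingers":0.81,"offset":[0.4,0,0],"yaw":0},{"fingers":0.81,"offset":[0.3,0,0],"yaw":0},{"fingers":0.81,"offset":[0,0,0],"yaw":0}]'; python3 st.py
python3 -m handwheel '[{"fingers":0.81,"offset":[0.2,0,0],"yaw":0},{"fingers":0.81,"offset":[0.2,0,0],"yaw":0}]'; python3 st.py
python3 -m handwheel '[{"fingers":0.81,"offset":[0.2,0,0],"yaw":0},{"fingers":0.81,"offset":[0.0,0,0],"yaw":0}]'; python3 st.py; python3 pic.py e
```

```text
clock: 11.35
tcp_pos: [519.5, -69.4, 26.5]
orientation: [0.76, -0.65, -0.0, 0.0]
contact_force: [0.9, 2.7, 3.8]
finger_gap: 0.807
t 11.35 station [-73.5  48.9  26.5] yawerr(world) 0.002 tilt [-0.0004 -0.0002] F st [-2.5   1.31  3.8 ] gap 0.807 q [ 0.24  0.34 -0.56  0.   -0.67 -0.09]
clock: 11.6
tcp_pos: [520.1, -73.0, 26.5]
orientation: [0.76, -0.65, -0.0, 0.0]
contact_force: [-0.1, 5.7, 6.2]
finger_gap: 0.81
t 11.6 station [-69.9  48.8  26.5] yawerr(world) 0.0022 tilt [-0.0004  0.0001] F st [-5.64  0.78  6.24] gap 0.81 q [ 0.23  0.34 -0.56 -0.   -0.68 -0.08]
clock: 11.85
tcp_pos: [520.3, -74.2, 26.5]
orientation: [0.76, -0.65, -0.001, -0.0]
contact_force: [-1.9, 10.9, 7.3]
finger_gap: 0.811
t 11.85 station [-68.7  48.9  26.5] yawerr(world) 0.001 tilt [-0.0003  0.0013] F st [-11.08  -0.18   7.26] gap 0.811 q [ 0.23  0.34 -0.56 -0.   -0.68 -0.07]
```

View pics/side_e.png

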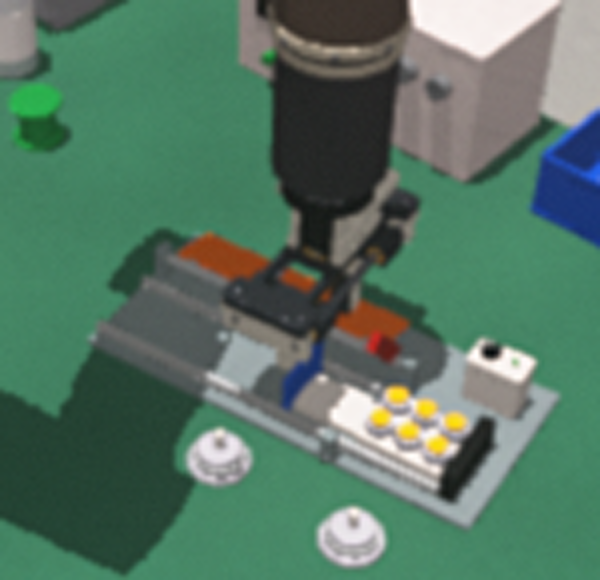

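View pics/top_e.png

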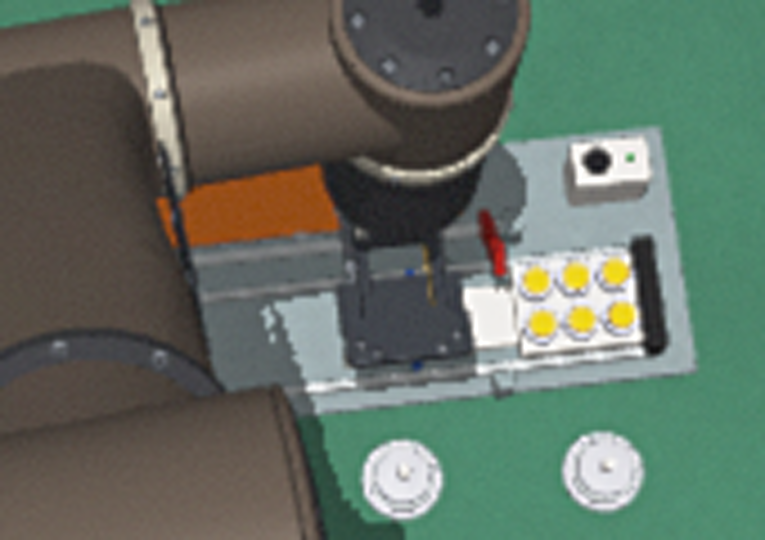

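The tray appears to be against the stop. I'll confirm by checking that it stalls on one more small push.

```bash
python3 -m handwheel '[{"fingers":0.81,"offset":[0.2,0,0],"yaw":0},{"fingers":0.81,"offset":[0.0,0,0],"yaw":0}]'; python3 st.py
```

```text
clock: 12.2
tcp_pos: [520.3, -74.4, 26.6]
orientation: [0.759, -0.651, -0.001, -0.001]
contact_force: [-4.3, 24.9, 11.2]
finger_gap: 0.812
t 12.2 station [-68.4  48.9  26.6] yawerr(world) -0.0005 tilt [-0.0002  0.0034] F st [-25.22  -0.45  11.18] gap 0.812 q [ 0.23  0.34 -0.55 -0.01 -0.68 -0.07]
```

It has stalled (0.3 mm moved, Fx -25 N), so the tray is home. Next I'll back off from the plate with the treadle still held, then rise slowly.

```bash
python3 -m handwheel '[{"fingers":0.81,"offset":[-0.3,0,0],"yaw":0},{"fingers":0.81,"offset":[-0.4,0,0],"yaw":0},{"fingers":0.81,"offset":[-0.6,0,0],"yaw":0},{"fingers":0.81,"offset":[-0.7,0,0],"yaw":0},{"fingers":0.81,"offset":[0,0,0],"yaw":0}]'; python3 st.py
python3 -m handwheel '[{"fingers":0.81,"offset":[0,0,-0.5],"yaw":0},{"fingers":0.81,"offset":[0,0,-0.6],"yaw":0},{"fingers":0.81,"offset":[0,0,-0.6],"yaw":0},{"fingers":0.81,"offset":[0,0,-0.6],"yaw":0},{"fingers":0.81,"offset":[0,0,-0.6],"yaw":0},{"fingers":0.81,"offset":[0,0,-0.6],"yaw":0},{"fingers":0.81,"offset":[0,0,-1],"yaw":0},{"fingers":0.81,"offset":[0,0,-2],"yaw":0},{"fingers":0.81,"offset":[0,0,-3],"yaw":0},{"fingers":0.81,"offset":[0,0,-4],"yaw":0},{"fingers":0.81,"offset":[0,0,-4],"yaw":0},{"fingers":0.81,"offset":[0,0,-3],"yaw":0},{"fingers":0.81,"offset":[0,0,0],"yaw":0}]'; python3 st.py; python3 pic.py f
```

```text
clock: 12.82
tcp_pos: [517.6, -56.8, 26.5]
orientation: [0.76, -0.65, -0.0, 0.0]
contact_force: [0.4, -0.3, 4.3]
finger_gap: 0.81
t 12.82 station [-86.3  48.9  26.5] yawerr(world) 0.0027 tilt [-0.0004  0.    ] F st [0.34 0.32 4.31] gap 0.81 q [ 0.27  0.33 -0.57 -0.   -0.67 -0.11]
clock: 14.45
tcp_pos: [519.6, -57.0, 235.0]
orientation: [0.76, -0.65, 0.002, -0.002]
contact_force: [0.3, 0.5, -0.9]
finger_gap: 0.807
t 14.45 station [-85.8  50.9 235. ] yawerr(world) 0.0026 tilt [0.0063 0.001 ] F st [-0.47  0.43 -0.88] gap 0.807 q [ 0.27  0.1  -0.31  0.   -1.15 -0.11]
```

View pics/side_f.png

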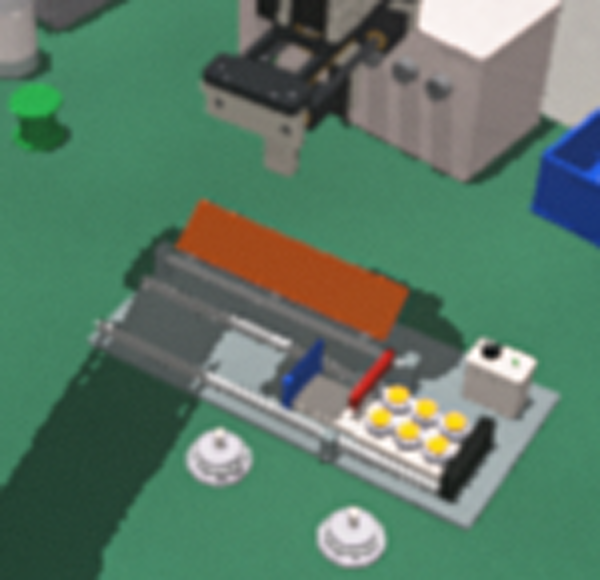

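View pics/top_f.png

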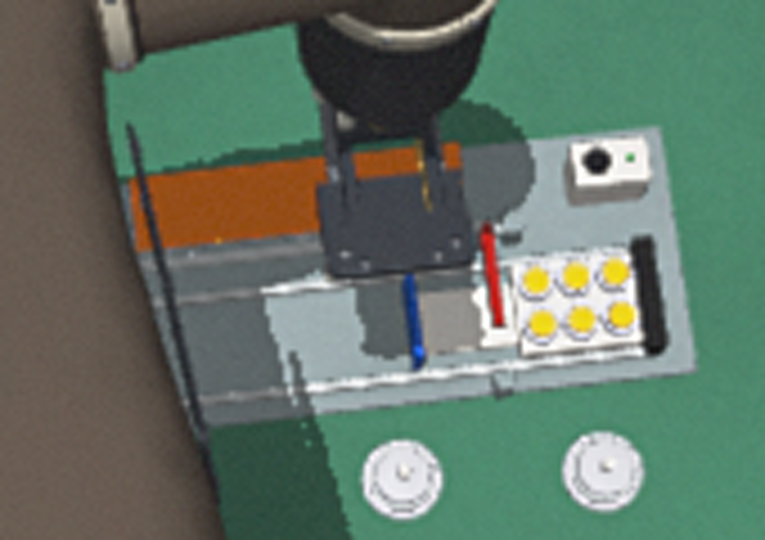

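The gate is shut between the body and the push plate, with its tip at side crop (352,400) as before. The tray is against the stop and the lamps are where they were. The arm is clear, so I'll hand in.

```bash
python3 -m handwheel '[{"fingers":0.81,"offset":[0,0,0],"yaw":0},{"fingers":0.81,"offset":[0,0,0],"yaw":0}]'; python3 -c "
from cell import job
print(job.sign_off())"
```

```text
clock: 14.8
tcp_pos: [517.5, -57.2, 230.8]
orientation: [0.76, -0.65, -0.0, 0.001]
contact_force: [1.2, -0.9, -0.4]
finger_gap: 0.807
the job is handed in; nothing more can be done
None
```

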